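# Present a filter canister to the code reader and start the leak test

## Task

The dark metal canister leaning in the cup of the reading stand has a white data plate on its side: turn it in its cup, without lifting it out, until the plate squarely faces the scanner block, and let go of it. Then push the start lever all the way over to its far stop, leaving the canister seated and facing the scanner, and do not disturb the spare canister or the tub of fittings.

Things in the scene. Friction and masses are not known exactly. Their poses are not given: they have to be found in the camera images.
- canister: Dark steel cylinder, black cap, 46 mm diameter, 130 mm tall, leaning 32 degrees with its top towards the robot. Stands loosely (2 mm play) in a cup 35 mm deep, 60 mm outside. Origin: centre of its underside; z up its axis, x out through its data plate. Its top 45 mm are plain, free to grip; a bright 6 x 6 mm ridge on top runs from the centre to the rim on the plate's side.
- canister_mark (a point): Centre of the canister's data plate, a white plate 26 mm wide and 32 mm tall with a dark code square, standing 1.5 mm proud; 24.5 mm from the canister's axis and 62 mm above its underside.
- canister_top (a point): Centre of the canister's top face, 130 mm from its underside along its axis.
- scanner: Fixed grey block 42 mm deep, 52 mm wide, on the tilted 170 mm disc that carries the cup, somewhere round the cup's far, upper side. The frame's origin is the centre of the cup's floor, not the block: z is the cup's axis (leaning 32 degrees), x points from that axis to the block, whose front face is at x = 65 mm and top at z = 72 mm.
- scanner_window (a point): Centre of the dark window on the scanner block's front face; on x of the scanner frame, 64 mm from the cup's axis and 52 mm above the cup's floor.
- start_lever (a joint): Angle of the start lever (rad): about 0 when it leans towards the robot's side, 1.0 at its far stop; it stays where it is left.
- start_lever_base: Aluminium block 70 x 50 x 25 mm that carries the start lever; origin at the centre of its underside, x the way the lever is pushed. The lever's pivot lies along y, 22 mm above the origin.
- start_lever_tip (a point): Centre of the black 26 mm ball at the lever's end, 80 mm from the pivot: at joint 0 the lever leans 0.5 rad from upright towards -x of the base, at 1.0 it leans 0.5 rad towards +x.
- spare_canister: Bystander: a canister of the same size without plate or ridge, standing upright on the table; origin at the centre of its underside.
- fittings_tub: Bystander: open grey tub 100 x 80 x 45 mm with brass fittings; origin at the centre of its underside.
There are look-alikes about, which are no part of the job. Leave any pink or turquoise look-alike of the canister alone.

How it is judged:
On the way, in this order (a step that is already met when the one before it is completed fails the run):
1. the canister's data plate faces the scanner block (within 0.25 rad), canister seated in its cup and let go (angle between the x axis of canister and the x axis of scanner, either way round below 0.25 rad and x of canister_mark in the frame of scanner above 0 m and distance between canister and scanner below 0.008 m and contact force between the fingers and canister below 0.2 N), for 0.2 s.
2. the start lever is over at its far stop (value of joint start_lever above 0.88 rad), for 0.2 s.
At the end, for the whole second after the job is handed in: The canister rests seated in its cup (underside within 8 mm of the cup's floor centre), its data plate facing the scanner block within 0.25 rad (14 degrees), at rest, and the start lever stands over at its far stop (above 0.88 of 1.0 rad) (angle between the x axis of canister and the x axis of scanner, either way round below 0.25 rad and x of canister_mark in the frame of scanner above 0 m and distance between canister and scanner below 0.008 m and linear speed of canister below 0.02 m/s and value of joint start_lever above 0.88 rad); the robot touches nothing.
It fails at once if the canister is lifted out of its cup (more than 30 mm) (distance between canister and scanner above 0.03 m).
It fails at once if the spare canister or the tub is moved by more than 30 mm, or the spare canister is tipped (distance of any of spare_canister, fittings_tub from where it was at the start of the episode above 0.03 m or angle between spare_canister's own z axis and vertical above 0.5 rad).
It also fails if it takes over 51 s, if anything falls off the work surface, if the arm or the gripper's body presses on something with over 40 N, if the wrist force passes 120 N, or if a joint passes its speed limit or range.

## Robot

A 6-joint arm with a two-finger parallel gripper is mounted at the origin on the work surface. World frame = base frame: x ahead of the robot, y to its left, z up, the work surface at z = 0. Lengths are in m, angles in rad, forces in N, time in s.
With the tool pointing down it reaches from about 0.275 to 0.975 m from the base axis. Payload 8.4 kg.
Tool frame: the origin (TCP) lies at the centre of the arm's flange, where the gripper is bolted on; the fingertips stand 190 mm ahead of it and the grasp point (between the pads) lies 171 mm ahead of it (manip.tip_reach is the distance from the TCP to the fingertips, in m); z points along the fingers, y is the line along which they close (so a half turn about z gives the same grasp; the last joint's range is limited). The gripper opens to 92 mm and grips with 3 to 60 N. Pads are 20 mm wide; open, the fingers measure 128 mm over their backs; the gripper's body (75 mm by 189 mm) begins 69 mm behind the grasp point.
Start: joints at [-1.3, 0.353, 1.633, -0, 1.155, -0.002], TCP at [0.168, -0.602, 0.405] pointing down, gripper open.
Joint ranges: [-2.63, 2.63], [-0.92, 2.1], [0.06, 2.66], [-1.3, 4.44], [0, 2.69], [-3.02, 3.02]. Speed limits (rad/s): [2.22, 2.22, 2.79, 3.14, 3.14, 3.14].

## Interface

Orientations are given as a unit quaternion [x, y, z, w].
In Python, from workcell import manip gives the robot as it stands.
- The arm moves only by the tool carry_out, never from a script. Its arguments are lists of equal length, an entry for each row: "dp": the shift along the world's x, y, z in mm, a list of three; "yaw": the turn about the world's z in rad. In form: {"dp": [[tx, ty, tz], ...], "yaw": [yaw, ...]}. A call has exactly 10 rows; each row is the pose to reach, as a shift and turn from the pose commanded when the call began; what a row does not reach only later rows make up. A row lasts 1/10 s, in which the tool goes at most 50 mm and 8.59 degrees, less where a joint would pass 70% of its speed; a pose out of reach is approached as far as the arm can. A call with a gripper value outside its range is refused whole. "claw" is the finger opening in mm, from 0 to 91.9, set as the call begins (left out, the last holds). The fingers move at their own pace and stop on an object; "newtons" is the grip in N (left out, the last holds). Time passes only in rows, so rows that repeat a pose let the fingers close, or fill a call up. It gives the time, the measured TCP pose, the force, the opening and the grip force at its end, in the units of the state.
- manip.get_state(): the state, without advancing time (a new reading comes with each control period).
- manip.read_camera(name): name is "scene" or "top" or "wrist"; returns a dict with "pixels" (384x512x3 uint8, red, green, blue), "intrinsics" (3x3 intrinsics, pixels), "distortion" ([k1, k2, p1, p2, k3] as OpenCV has them; the pictures are not rectified), "pose" (4x4, takes a point from camera to world coordinates). Camera axes: x right, y up, looking along -z (the intrinsics and any distortion apply to the point x, -y, -z); pixel columns grow to the right and rows downward; lengths in m; the calibration is good to about 2 mm. A picture is of the moment at which its call begins. There is no depth.
- manip.finish_job(): hands the job in; it is judged then, once.
Trained networks look in the newest picture that a camera, given by its name, has taken for a name from the list of things; names that differ only in an ending like _2 or _b are one class to them, and where a whole thing is asked for, a point or a joint stands for the part that bears it (a point fixed in the world has none). Each returns a list of dicts, best first, with "p" (0 to 1); they miss things now and then, are a little off and sometimes report something else, mostly with a low value. They report only what shows in the picture. A call takes as long as a camera call. They do not tell look-alikes from the thing itself.
- manip.find_in(target, camera): "bbox" ([left, top, width, height] in pixels, round what is visible of it).
- manip.pinpoint(target, camera): "point" ([column, row] in pixels: a listed point, or the origin of a listed thing).
The state is a dict: "clock": time; "q": joint angles; "joint_vel": joint speeds; "joint_efforts": joint torques, N m; "tcp_pos": TCP position; "eef_rot": TCP orientation; "force": force on the tool from outside, world axes, zero at the start; "torque": the same for the moment, N m; "grip_width": finger opening in m; "grip_force": force on a finger pad.
Only numpy, scipy, OpenCV 4.12 (cv2) and the standard library are available. Lean on these libraries where they do the work, as an engineer would, in place of code of your own. Each camera call takes 0.05 s, during which the arm holds its last target. There are 200 camera calls.

## Working session

There is one attempt and no reset: what is moved stays moved. The work goes in short steps, Python scripts to look and compute and a tool call to move; the robot and the scene stay as the last step left them, time stands still between calls to the robot, and variables do not carry over. Pictures are saved under pics/ and viewed, at most 10 in all, crops included, and the job is handed in when it is done.

Besides the shell and the picture viewer there is one more tool, called after "Request:" as name(argument=value, ...) on one line, values as JSON. carry_out: Moves the arm, as the interface text tells. Its arguments: {"type":"object","properties":{"dp":{"type":"array","items":{"type":"array","items":{"type":"number"}}},"yaw":{"type":"array","items":{"type":"number"}},"claw":{"type":"number"},"newtons":{"type":"number"}},"required":["dp","yaw"]}

```bash
ls; mkdir -p pics; cat > h.py <<'E'
import numpy as np, cv2
from workcell import manip
def ray(c,px):
    K=np.array(c["intrinsics"]);d=np.array(c["distortion"]);T=np.array(c["pose"])
    u=cv2.undistortPoints(np.array([[px]],float),K,d)[0,0]
    v=T[:3,:3]@np.array([u[0],-u[1],-1.0]);return T[:3,3],v/np.linalg.norm(v)
def tri(rs):
    A=sum(np.eye(3)-np.outer(d,d) for o,d in rs);b=sum((np.eye(3)-np.outer(d,d))@o for o,d in rs)
    p=np.linalg.solve(A,b);return p,[np.linalg.norm((np.eye(3)-np.outer(d,d))@(p-o)) for o,d in rs]
def proj(c,P):
    K=np.array(c["intrinsics"]);d=np.array(c["distortion"]);T=np.array(c["pose"])
    q=(np.atleast_2d(P)-T[:3,3])@T[:3,:3];q=q*[1,-1,-1]
    return cv2.projectPoints(q.reshape(-1,1,3),np.zeros(3),np.zeros(3),K,d)[0][:,0]
E
cat > a.py <<'E'
from h import *
import pickle
C={}
for n in ["scene","top"]:
    c=manip.read_camera(n);C[n]=c
    cv2.imwrite(f"pics/{n}0.png",c["pixels"][:,:,::-1])
    for t in ["canister","canister_mark","canister_top","scanner","scanner_window","start_lever_base","start_lever_tip","spare_canister","fittings_tub"]:
        print(n,t,[(np.round(r["point"]).tolist(),round(r["p"],2)) for r in manip.pinpoint(t,n)][:4])
pickle.dump(C,open("c0.pkl","wb"))
print(manip.get_state())
E
python3 a.py
```

```text
pics
scene canister [([180.0, 265.0], 0.92), ([248.0, 176.0], 0.7)]
scene canister_mark [([228.0, 171.0], 0.82), ([210.0, 175.0], 0.62), ([206.0, 280.0], 0.62)]
scene canister_top [([211.0, 303.0], 0.94), ([218.0, 152.0], 0.83), ([215.0, 163.0], 0.57)]
scene scanner [([208.0, 203.0], 0.68), ([286.0, 263.0], 0.35)]
scene scanner_window [([214.0, 188.0], 0.94)]
scene start_lever_base [([288.0, 263.0], 0.88), ([206.0, 202.0], 0.67)]
scene start_lever_tip [([293.0, 229.0], 0.72)]
scene spare_canister [([385.0, 311.0], 0.76)]
scene fittings_tub [([134.0, 193.0], 0.93)]
top canister [([286.0, 256.0], 0.88), ([286.0, 141.0], 0.68), ([292.0, 192.0], 0.64)]
top canister_mark [([270.0, 141.0], 0.98), ([305.0, 206.0], 0.69), ([304.0, 249.0], 0.55), ([292.0, 196.0], 0.34)]
top canister_top [([305.0, 215.0], 0.93), ([323.0, 261.0], 0.87), ([253.0, 126.0], 0.81)]
top scanner [([298.0, 194.0], 0.6)]
top scanner_window [([287.0, 180.0], 0.92)]
top start_lever_base [([221.0, 183.0], 0.78)]
top start_lever_tip [([218.0, 190.0], 0.54), ([292.0, 195.0], 0.27)]
top spare_canister [([142.0, 172.0], 0.74), ([294.0, 192.0], 0.28)]
top fittings_tub []
{'clock': 1.0, 'q': array([-1.30039309e+00,  3.52980451e-01,  1.63338707e+00,  1.84299632e-05,
        1.15519387e+00, -2.36746384e-03]), 'joint_vel': array([ 0.00083364, -0.00082608, -0.00033714, -0.00105768, -0.00010611,
       -0.00050834]), 'joint_efforts': array([ 8.61901444e-04, -5.93761575e+01, -3.34577572e+01,  6.96602231e-02,
        1.55729160e-02, -1.53171794e-05]), 'tcp_pos': array([ 0.16839991, -0.60189398,  0.40470073]), 'eef_rot': array([9.90714431e-01, 1.35959242e-01, 1.04436586e-05, 1.43650237e-05]), 'force': array([-0.78074001,  0.2865329 ,  0.75829136]), 'torque': array([-0.00867425, -0.02958861,  0.04294432]), 'grip_force': 0.0, 'grip_width': 0.09171849239528604}
```

```bash
python3 -c "
import cv2,numpy as np
a=cv2.imread('pics/scene0.png');b=cv2.imread('pics/top0.png')
cv2.imwrite('pics/s1.png',cv2.resize(a,(800,600)));cv2.imwrite('pics/t1.png',cv2.resize(b,(800,600)))"
```

```text
(no output)
```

View pics/s1.png

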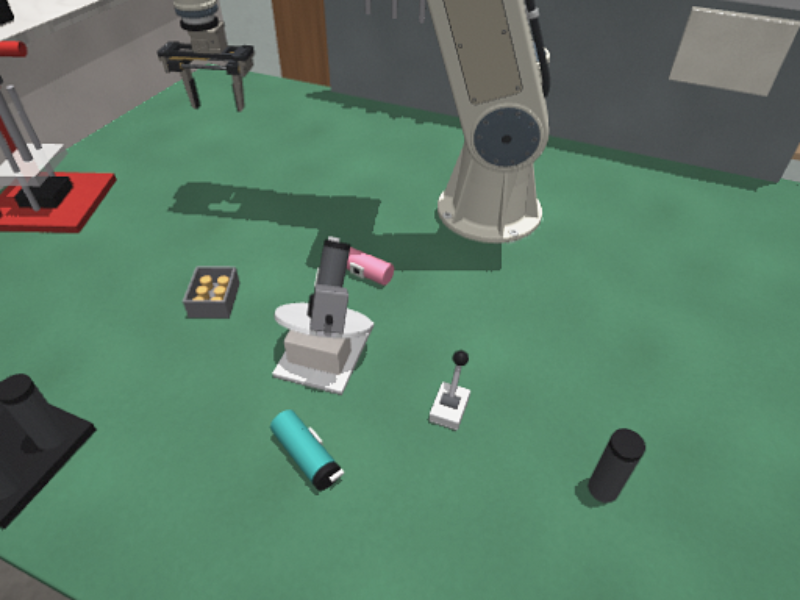

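View pics/t1.png

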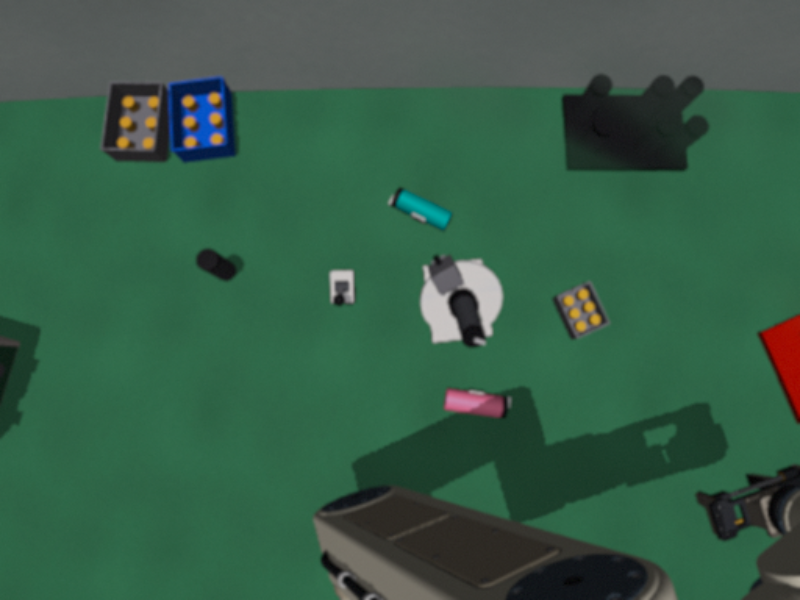

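Overall view (800-px scale): the steel canister leans in its cup at scene (333,260) and top (466,315). Its look-alikes are pink at scene (370,267) / top (476,402), turquoise at scene (305,450) / top (420,208), the upright spare at scene (617,465) / top (215,265), and the dark block with canister shapes at scene (20,400) / top (640,130). By the description I choose the leaning one. The lever is at top (341,290), and the tub is the grey one near the stand at top (580,310).

```bash
cat > b.py <<'E'
from h import *
import pickle
C=pickle.load(open("c0.pkl","rb"));s,t=C["scene"],C["top"]
for n,a,b in [("top",(218,152),(305,215)),("top2",(215,163),(305,215)),("window",(214,188),(287,180)),("tip",(293,229),(218,190)),("base",(288,263),(221,183)),("spare",(385,311),(142,172)),("scanner",(208,203),(298,194))]:
    p,e=tri([ray(s,a),ray(t,b)]);print(n,p.round(3),np.round(e,3))
A=cv2.resize(s["pixels"][135:255,160:310,::-1],(800,600),interpolation=cv2.INTER_CUBIC)[:, :]
B=cv2.resize(t["pixels"][150:240,200:340,::-1],(800,514),interpolation=cv2.INTER_CUBIC)
A=cv2.resize(A,(400,300));
A=cv2.resize(s["pixels"][145:245,165:245,::-1],(400,500),interpolation=cv2.INTER_CUBIC)
B=cv2.resize(t["pixels"][155:235,258:322,::-1],(400,500),interpolation=cv2.INTER_CUBIC)
cv2.imwrite("pics/crop1.png",np.hstack([A,B]))
E
python3 b.py
```

```text
top [ 0.448 -0.159  0.191] [0.006 0.006]
top2 [ 0.452 -0.167  0.152] [0.004 0.004]
window [ 0.555 -0.114  0.169] [0.004 0.004]
tip [0.54  0.097 0.093] [0.002 0.002]
base [ 0.577  0.1   -0.004] [0.005 0.005]
spare [0.619 0.364 0.011] [0.004 0.004]
scanner [ 0.525 -0.157  0.067] [0.004 0.004]
```

View pics/crop1.png

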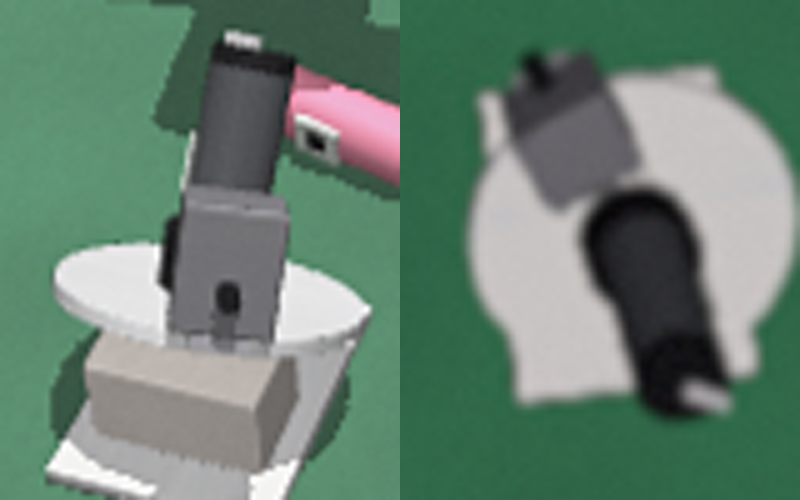

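The crop shows the right object: dark canister, white ridge pointing lower right (away from the grey block), plate just visible on the left edge in the scene view. The scanner block lies up and left of the cup. I'll move in for a wrist view.

Request:
carry_out(dp=[[23, 40, 20], [46, 80, 40], [70, 120, 60], [93, 160, 75], [116, 200, 75], [140, 240, 75], [163, 280, 75], [186, 320, 75], [210, 360, 75], [232, 400, 75]], yaw=[0, 0, 0, 0, 0, 0, 0, 0, 0, 0], claw=85)

```text
clock: 2.0
tcp_pos: [0.401, -0.2001, 0.48]
eef_rot: [0.991, 0.136, 0.0, 0.0]
force: [0.9, 0.0, -0.8]
grip_width: 0.085
grip_force: 0.0
```

```bash
cat > w.py <<'E'
from h import *
import pickle,sys
k=sys.argv[1];C={}
st=manip.get_state();print(st["clock"],st["tcp_pos"].round(4),st["q"].round(2),st["eef_rot"].round(3))
for n in ["wrist","top","scene"]:
    c=manip.read_camera(n);C[n]=c
    cv2.imwrite(f"pics/{n}_{k}.png",cv2.resize(c["pixels"][:,:,::-1],(800,600)))
    for t in ["canister_mark","canister_top","scanner","scanner_window"]:
        print(n,t,[(np.round(r["point"],1).tolist(),round(r["p"],2)) for r in manip.pinpoint(t,n)][:4])
print(np.array(C["wrist"]["pose"]).round(3))
pickle.dump(C,open(f"c{k}.pkl","wb"))
E
python3 w.py 1
```

```text
2.0 [ 0.401  -0.2001  0.48  ] [-0.47 -0.    1.9   0.    1.25  0.83] [0.991 0.136 0.    0.   ]
wrist canister_mark [([259.9, 83.1], 0.71), ([230.8, 197.0], 0.59), ([244.2, 33.8], 0.24)]
wrist canister_top [([223.7, 121.4], 0.82), ([274.5, 228.5], 0.63)]
wrist scanner []
wrist scanner_window []
top canister_mark [([267.5, 140.4], 0.93), ([303.9, 249.6], 0.85), ([305.9, 205.3], 0.8), ([216.1, 190.0], 0.29)]
top canister_top [([253.6, 124.6], 0.95), ([303.2, 213.8], 0.79)]
top scanner [([295.3, 193.2], 0.63)]
top scanner_window [([287.7, 182.4], 0.61)]
scene canister_mark [([203.5, 279.9], 0.77), ([207.1, 176.3], 0.73), ([227.0, 175.7], 0.6)]
scene canister_top [([214.8, 161.2], 0.84), ([209.7, 303.7], 0.77), ([217.9, 148.9], 0.66)]
scene scanner [([208.0, 206.0], 0.63)]
scene scanner_window [([213.4, 190.9], 0.94)]
[[ 0.27   0.928  0.255  0.474]
 [-0.963  0.26   0.072 -0.18 ]
 [ 0.001 -0.265  0.964  0.46 ]
 [ 0.     0.     0.     1.   ]]
```

View pics/wrist_1.png

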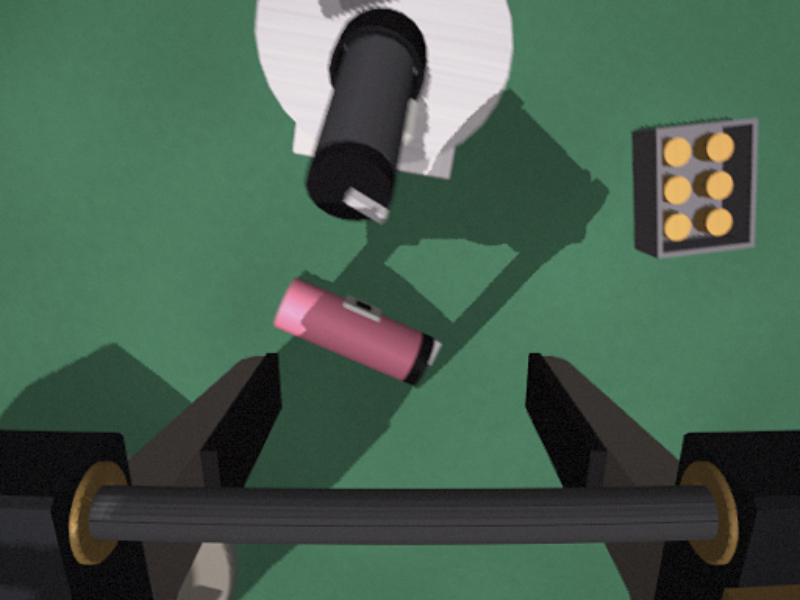

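The wrist view (800-px scale) shows the cap centre at about (352,185), the ridge to (375,208) pointing right and down, the plate edge at (410,125), the pink one at (355,330) and the tub at (697,190). I'll shift forward to bring the scanner in.

Request:
carry_out(dp=[[30, 5, 0], [60, 10, 0], [90, 15, 0], [90, 15, 0], [90, 15, 0], [90, 15, 0], [90, 15, 0], [90, 15, 0], [90, 15, 0], [90, 15, 0]], yaw=[0, 0, 0, 0, 0, 0, 0, 0, 0, 0])

```text
clock: 3.75
tcp_pos: [0.4901, -0.187, 0.4798]
eef_rot: [0.991, 0.136, 0.0, 0.0]
force: [-0.7, 0.2, -0.2]
grip_width: 0.0851
grip_force: 0.0
```

```bash
python3 w.py 2
```

```text
3.75 [ 0.4901 -0.187   0.4798] [-0.37  0.13  1.76  0.    1.26  0.93] [0.991 0.136 0.    0.   ]
wrist canister_mark [([248.7, 176.7], 0.88), ([223.9, 259.1], 0.71)]
wrist canister_top [([215.9, 230.7], 0.86), ([265.2, 287.0], 0.78)]
wrist scanner [([248.4, 179.7], 0.46)]
wrist scanner_window [([205.9, 96.4], 0.84), ([233.1, 122.7], 0.45)]
top canister_mark [([268.0, 140.7], 0.59)]
top canister_top [([253.2, 126.6], 0.65), ([302.3, 216.9], 0.37)]
top scanner [([294.2, 191.9], 0.86)]
top scanner_window [([286.7, 182.7], 0.59), ([369.7, 200.3], 0.25)]
scene canister_mark [([208.1, 175.3], 0.87), ([229.6, 174.2], 0.81), ([201.6, 278.4], 0.61)]
scene canister_top [([212.0, 162.4], 0.96), ([210.7, 304.0], 0.79), ([215.7, 152.6], 0.67)]
scene scanner [([207.3, 204.0], 0.64)]
scene scanner_window [([213.3, 189.2], 0.65)]
[[ 0.27   0.928  0.255  0.564]
 [-0.963  0.26   0.072 -0.167]
 [ 0.    -0.265  0.964  0.46 ]
 [ 0.     0.     0.     1.   ]]
```

View pics/wrist_2.png

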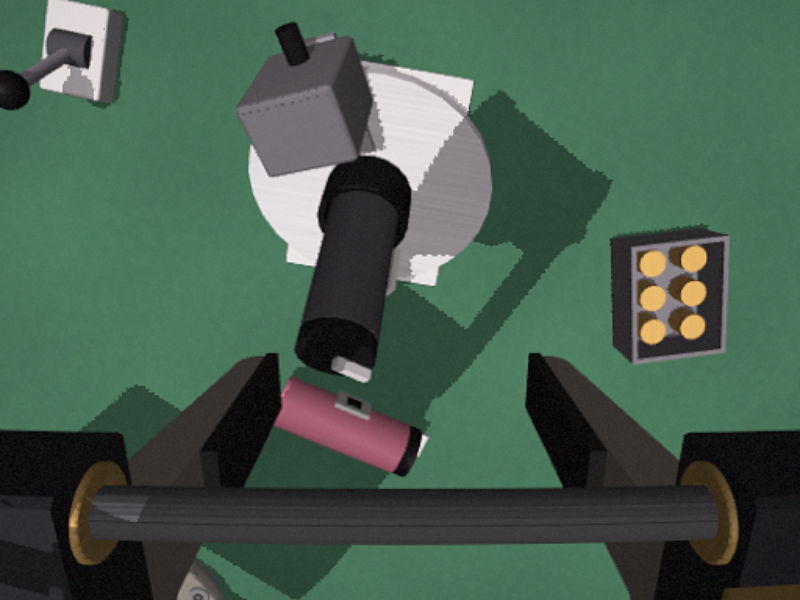

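The view shows, in 800-px: cap (337,350), ridge end (371,376), scanner top-face corners about (270,178), (360,160), (242,107), (330,88), plus the lever ball (10,88). Next I fit the stand model.

```bash
cat > fit.py <<'E'
from h import *
import pickle
from scipy.optimize import least_squares
C1=pickle.load(open("c1.pkl","rb"));C2=pickle.load(open("c2.pkl","rb"))
k=1/1.5625
def frame(b):
    a=np.array([np.sin(L)*np.cos(b),np.sin(L)*np.sin(b),np.cos(L)])
    y=np.cross(a,[1,0,0]);y/=np.linalg.norm(y);return np.c_[np.cross(y,a),y,a]
L=np.radians(32)
def model(p):
    R=frame(p[3]);o=p[:3]
    f=lambda ang,r,t,z:o+R@[r*np.cos(ang)-t*np.sin(ang),r*np.sin(ang)+t*np.cos(ang),z]
    ph,th=p[4],p[5]
    top=f(th,0,0,.130);rid=f(th,.023,0,.136);mk=f(th,.0245,0,.062)
    S=[f(ph,x,y,.072) for x,y in [(.065,.026),(.065,-.026),(.107,.026),(.107,-.026)]];win=f(ph,.064,0,.052)
    w1,w2,sc,tp=C1["wrist"],C2["wrist"],C1["scene"],C1["top"]
    return [("top",w1,top,(223.7,121.4),1),("rid",w1,rid,(384*k,217*k),1),("mk",w1,mk,(259.9,83.1),.5),
     ("top",w2,top,(215.9,230.7),1),("rid",w2,rid,(370*k,377*k),1),("mk2",w2,mk,(248.7,176.7),.5)]+[("S",w2,s,(u*k,v*k),1) for s,(u,v) in zip(S,[(270,178),(360,160),(242,107),(330,88)])]+[("mks",sc,mk,(207.5,176),.5),("tops",sc,top,(217.9,150.5),.5)],R,top
def res(p): return np.concatenate([(proj(c,P)[0]-uv)*w for n,c,P,uv,w in model(p)[0]])
best=min((least_squares(res,[.525,-.157,.067,np.pi+d,ph,th],loss="soft_l1") for d in (-.3,.3) for ph in (.5,) for th in (-2,-1,2)),key=lambda r:r.cost)
p=best.x;print(best.cost,p[:3].round(4),"lean",np.degrees(p[3]).round(1),"scan,can",np.degrees(p[4:]).round(1))
m,R,top=model(p)
for (n,c,P,uv,w),e in zip(m,best.fun.reshape(-1,2)/np.array([[x[4]] for x in m])): print(n,P.round(3),e.round(1))
print("grasp s=.105",(p[:3]+R[:,2]*.105).round(4))
np.save("fit.npy",p)
E
python3 fit.py
```

```text
53.24910107749731 [ 0.5316 -0.1568  0.0901] lean 180.8 scan,can [  29.1 -120.6]
top [ 0.463 -0.158  0.2  ] [  1.1 -14.4]
rid [ 0.45  -0.178  0.199] [ 0.3 -7.5]
mk [ 0.488 -0.178  0.136] [0.4 1. ]
top [ 0.463 -0.158  0.2  ] [-2.4 -9.4]
rid [ 0.45  -0.178  0.199] [-3.5  0. ]
mk2 [ 0.488 -0.178  0.136] [-0.2  3.3]
S [ 0.531 -0.103  0.175] [-0.3  3.8]
S [ 0.552 -0.149  0.188] [1.4 5. ]
S [ 0.562 -0.083  0.195] [-6.3  2.3]
S [ 0.583 -0.129  0.208] [ 1.7 -0.3]
mks [ 0.488 -0.178  0.136] [-3.5 -1.8]
tops [ 0.463 -0.158  0.2  ] [-4.6  1.7]
grasp s=.105 [ 0.476  -0.1576  0.1791]
```

```bash
python3 - <<'E'
s=open("fit.py").read()
s=s.replace("def frame(b):","def frame(b,L=L):").replace("L=np.radians(32)\n","",1).replace("k=1/1.5625","k=1/1.5625;L=np.radians(32)")
s=s.replace("    top=f(","    R2=frame(p[3],L+p[6]);g=lambda ang,r,t,z:o+R2@[r*np.cos(ang)-t*np.sin(ang),r*np.sin(ang)+t*np.cos(ang),z]\n    top=f(",1)
for n in("top=f(","rid=f(","mk=f("): s=s.replace(n,n.replace("f(","g("))
s=s.replace("ph,th] ,","").replace("np.pi+d,ph,th]","np.pi+d,ph,th,.03]").replace("p[4:]","p[4:7]")
s=s.replace(".5),(\"tops\"",".3),(\"tops\"").replace("R[:,2]*.105","frame(p[3],L+p[6])[:,2]*.105")
s=s.replace("m,R,top=model(p)","""m,R,top=model(p)
w1,w2=C1["wrist"],C2["wrist"]
print("tri top",*tri([ray(w1,(223.7,121.4)),ray(w2,(215.9,230.7))]),"rid",*tri([ray(w1,(384*k,217*k)),ray(w2,(370*k,377*k))]))""")
open("fit.py","w").write(s)
E
python3 fit.py
```

```text
17.655841986451698 [ 0.5341 -0.1526  0.0808] lean 183.9 scan,can [  30.1 -105.9    8.1]
tri top [ 0.45193025 -0.16028361  0.19275155] [np.float64(0.0012508731925828548), np.float64(0.001250873192582858)] rid [ 0.44217048 -0.18008523  0.18053619] [np.float64(0.0013014945276456343), np.float64(0.0013014945276456531)]
top [ 0.45  -0.158  0.18 ] [0.2 0.3]
rid [ 0.442 -0.18   0.179] [1.9 0.6]
mk [ 0.489 -0.179  0.123] [0.8 0.7]
top [ 0.45  -0.158  0.18 ] [-2.3 -4.5]
rid [ 0.442 -0.18   0.179] [-1.1 -0.1]
mk2 [ 0.489 -0.179  0.123] [ 0.6 -0.5]
S [ 0.533 -0.101  0.167] [-0.1  0.6]
S [ 0.555 -0.147  0.179] [0.4 0.9]
S [ 0.564 -0.081  0.187] [-5.6  0.3]
S [ 0.586 -0.126  0.199] [ 1.1 -2.8]
mks [ 0.489 -0.179  0.123] [-3.3  2. ]
tops [ 0.45  -0.158  0.18 ] [-2.1  4.9]
grasp s=.105 [ 0.4666 -0.1572  0.1611]
```

Request:
carry_out(dp=[[-12, 15, 0], [-25, 30, 0], [-25, 30, 0], [-25, 30, -20], [-25, 30, -45], [-25, 30, -70], [-25, 30, -95], [-25, 30, -120], [-25, 30, -138], [-25, 30, -146]], yaw=[-0.14, -0.28, -0.42, -0.56, -0.7, -0.72, -0.72, -0.72, -0.72, -0.72], claw=85, newtons=12)

```text
clock: 5.5
tcp_pos: [0.4649, -0.1567, 0.3321]
eef_rot: [0.975, -0.222, -0.001, -0.0]
force: [-0.4, -0.3, 0.0]
grip_width: 0.0847
grip_force: 0.0
```

```bash
python3 w.py 3
```

```text
5.5 [ 0.4649 -0.1567  0.3321] [-0.33  0.24  1.98  0.    0.92  1.69] [ 0.975 -0.222 -0.001 -0.   ]
wrist canister_mark [([276.3, 183.7], 0.71)]
wrist canister_top [([276.9, 306.8], 0.78)]
wrist scanner []
wrist scanner_window [([107.5, 125.4], 0.8)]
top canister_mark [([267.2, 140.8], 0.95), ([368.5, 199.0], 0.27)]
top canister_top [([252.4, 126.8], 0.57), ([301.6, 216.5], 0.43)]
top scanner [([294.1, 193.7], 0.76), ([217.3, 191.2], 0.7)]
top scanner_window [([286.0, 182.1], 0.85)]
scene canister_mark [([202.6, 278.2], 0.67)]
scene canister_top [([211.1, 304.9], 0.74), ([216.7, 150.1], 0.73)]
scene scanner [([208.4, 204.5], 0.72)]
scene scanner_window [([209.6, 192.1], 0.83)]
[[-0.432  0.869  0.242  0.534]
 [-0.902 -0.416 -0.115 -0.189]
 [ 0.001 -0.268  0.964  0.312]
 [ 0.     0.     0.     1.   ]]
```

View pics/wrist_3.png

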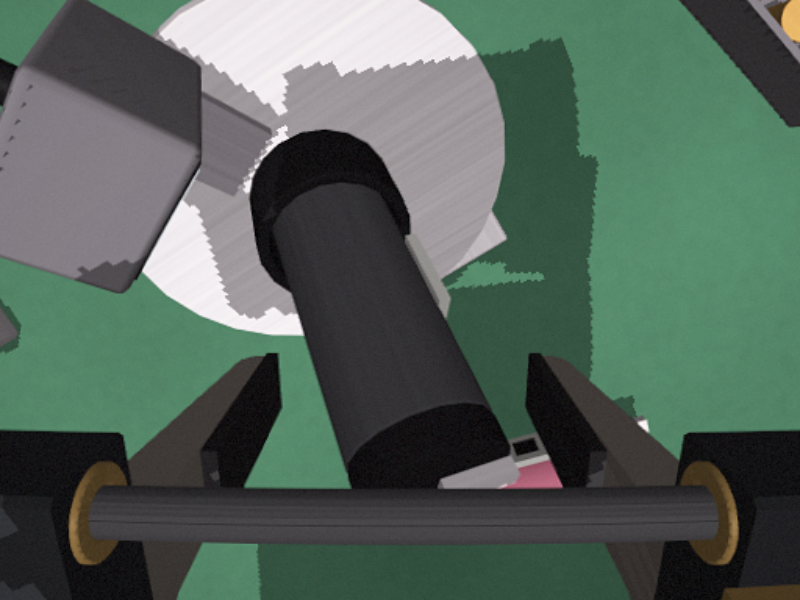

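The canister lies between the fingers, cylinder centred at about (405,380), ridge at (480,475), plate on the right at (428,270). I'll grip and turn.

Request:
carry_out(dp=[[0, 0, 0], [0, 0, 0], [0, 0, 0], [0, 0, 0], [0, 0, 0], [0, 0, 0], [0, 0, 0], [0, 0, 0], [0, 0, 0], [0, 0, 0]], yaw=[0, 0, 0, 0, 0.14, 0.28, 0.42, 0.56, 0.7, 0.84], claw=30, newtons=12)

```text
clock: 7.25
tcp_pos: [0.4653, -0.158, 0.3342]
eef_rot: [0.98, 0.198, -0.0, 0.001]
force: [-6.3, -10.4, 7.3]
grip_width: 0.05
grip_force: 13.7
```

```bash
python3 w.py 4 | grep -v "^top\|^scene"
```

```text
7.25 [ 0.4653 -0.158   0.3342] [-0.33  0.23  1.98 -0.    0.93  0.84] [ 0.98   0.198 -0.     0.001]
wrist canister_mark [([309.1, 200.3], 0.57)]
wrist canister_top [([280.2, 351.3], 0.89), ([250.7, 304.9], 0.85)]
wrist scanner []
wrist scanner_window [([258.5, 56.0], 0.81)]
[[ 0.389  0.888  0.245  0.535]
 [-0.921  0.374  0.106 -0.129]
 [ 0.002 -0.267  0.964  0.314]
 [ 0.     0.     0.     1.   ]]
```

View pics/wrist_4.png

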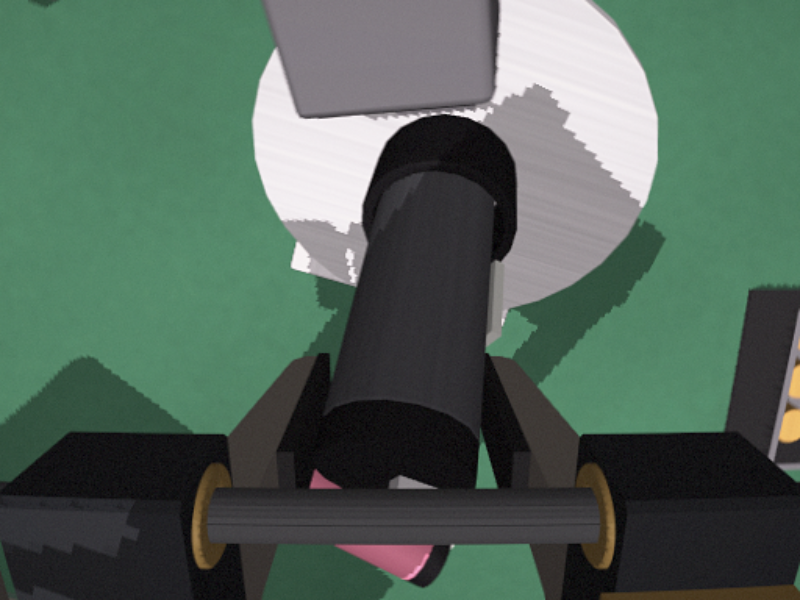

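The canister is held between the fingers, with the ridge end at (420,482) and the plate at (495,310). It turned largely with the gripper. Now I ratchet on.

Request:
carry_out(dp=[[0, 0, 0], [0, 0, 0], [0, 0, 0], [0, 0, 0], [0, 0, 0], [0, 0, 0], [0, 0, 0], [0, 0, 0], [0, 0, 0], [0, 0, 0]], yaw=[0, 0, 0, -0.14, -0.28, -0.42, -0.56, -0.7, -0.84, -0.84], claw=85)

```text
clock: 9.0
tcp_pos: [0.4654, -0.1568, 0.3336]
eef_rot: [0.975, -0.223, -0.0, -0.0]
force: [0.0, -0.1, 0.0]
grip_width: 0.0848
grip_force: 0.0
```

```bash
cat > ridge.py <<'E'
from h import *
import pickle
L=np.radians(32);P0=np.load("fit.npy")
def frame(b,L=L):
    a=np.array([np.sin(L)*np.cos(b),np.sin(L)*np.sin(b),np.cos(L)])
    y=np.cross(a,[1,0,0]);y/=np.linalg.norm(y);return np.c_[np.cross(y,a),y,a]
def render(c,th,p,z=.130):
    R=frame(p[3],L+p[6]);m=np.zeros((384,512),np.uint8)
    pts=[p[:3]+R@[x*np.cos(th)-y*np.sin(th),x*np.sin(th)+y*np.cos(th),zz] for x in(0,.023) for y in(-.003,.003) for zz in(.13,.136)]
    h=cv2.convexHull(proj(c,np.array(pts)).astype(np.float32));return cv2.fillConvexPoly(m,np.round(h).astype(np.int32),1)
def disc(c,p):
    R=frame(p[3],L+p[6]);t=np.linspace(0,6.28,40)
    h=proj(c,np.array([p[:3]+R@[.027*np.cos(u),.027*np.sin(u),.133] for u in t]))
    return cv2.fillConvexPoly(np.zeros((384,512),np.uint8),np.round(h).astype(np.int32),1)
def theta(c,p=P0):
    im=c["pixels"].astype(int);br=((im.min(2)>110)&(im.max(2)-im.min(2)<40)).astype(np.uint8)
    br=br&disc(c,p)
    best=[]
    for dx in np.arange(-.010,.011,.0025):
      for dy in np.arange(-.01,.011,.0025):
        q=p.copy();q[0]+=dx;q[1]+=dy
        for th in np.radians(np.arange(-180,180,4)):
            r=render(c,th,q);best.append(((r&br).sum()/max(1,(r|br).sum()),round(float(np.degrees(th))),round(dx,4),round(dy,4)))
    best.sort(reverse=True);return br.sum(),best[:4]
if __name__=="__main__":
    import sys
    for k in sys.argv[1:]: print(k,theta(pickle.load(open(f"c{k}.pkl","rb"))["wrist"]))
E
python3 ridge.py 1 2
```

```text
1 (np.uint64(285), [(np.float64(0.8515151515151516), -112, np.float64(0.0), np.float64(0.0)), (np.float64(0.8308605341246291), -116, np.float64(0.0), np.float64(0.0)), (np.float64(0.7959183673469388), -108, np.float64(0.0), np.float64(0.0025)), (np.float64(0.7917888563049853), -112, np.float64(0.0), np.float64(0.0025))])
2 (np.uint64(210), [(np.float64(0.7692307692307693), -112, np.float64(-0.0025), np.float64(-0.0025)), (np.float64(0.7454545454545455), -108, np.float64(-0.0025), np.float64(0.0)), (np.float64(0.7420494699646644), -108, np.float64(-0.0025), np.float64(-0.0025)), (np.float64(0.72), -128, np.float64(0.0), np.float64(-0.0025))])
```

Request:
carry_out(dp=[[0, 0, 0], [0, 0, 0], [0, 0, 0], [0, 0, 0], [0, 0, 0], [0, 0, 0], [0, 0, 0], [0, 0, 0], [0, 0, 0], [0, 0, 0]], yaw=[0, 0, 0, 0, 0.14, 0.28, 0.42, 0.56, 0.7, 0.84], claw=30, newtons=12)

```text
clock: 10.0
tcp_pos: [0.4653, -0.158, 0.3343]
eef_rot: [0.98, 0.198, -0.0, 0.001]
force: [-5.5, -9.8, 9.2]
grip_width: 0.0489
grip_force: 13.6
```

Request:
carry_out(dp=[[0, 0, 0], [0, 0, 0], [0, 0, 0], [0, 0, 35], [10, -10, 70], [25, -30, 110], [25, -30, 146], [25, -30, 146], [25, -30, 146], [25, -30, 146]], yaw=[0, 0, 0, 0, 0, 0, 0, 0, 0, 0], claw=85)

```text
clock: 11.0
tcp_pos: [0.4899, -0.1865, 0.4783]
eef_rot: [0.981, 0.195, -0.001, -0.001]
force: [-0.9, -0.4, 0.3]
grip_width: 0.0851
grip_force: 0.0
```

```bash
cat > v.py <<'E'
from h import *
import pickle,sys
from ridge import theta
st=manip.get_state();print(st["clock"],st["tcp_pos"].round(4),st["q"].round(2))
c=manip.read_camera("wrist");pickle.dump({"wrist":c},open(f"c{sys.argv[1]}.pkl","wb"))
cv2.imwrite(f"pics/w_{sys.argv[1]}.png",cv2.resize(c["pixels"][:,:,::-1],(800,600)))
print(theta(c))
for t in ["canister_mark","canister_top"]: print(t,[(np.round(r["point"]).tolist(),round(r["p"],2)) for r in manip.pinpoint(t,"wrist")][:4])
E
python3 v.py 5
```

```text
11.0 [ 0.4899 -0.1865  0.4783] [-0.37  0.13  1.76  0.    1.26  0.81]
(np.uint64(250), [(np.float64(0.8680555555555556), -84, np.float64(0.0), np.float64(-0.0025)), (np.float64(0.8245033112582781), -88, np.float64(0.0), np.float64(-0.0025)), (np.float64(0.7936507936507936), -80, np.float64(0.0), np.float64(-0.0025)), (np.float64(0.7796052631578947), -100, np.float64(0.0025), np.float64(-0.0025))])
canister_mark [([215.0, 254.0], 0.84), ([256.0, 172.0], 0.65)]
canister_top [([212.0, 223.0], 0.7), ([249.0, 287.0], 0.56)]
```

Request:
carry_out(dp=[[-15, 16, 0], [-30, 33, 0], [-30, 33, 0], [-30, 33, -20], [-30, 33, -45], [-30, 33, -70], [-30, 33, -95], [-30, 33, -120], [-30, 33, -138], [-30, 33, -138]], yaw=[-0.14, -0.28, -0.42, -0.56, -0.7, -0.84, -0.9, -0.9, -0.9, -0.9], claw=85, newtons=20)

```text
clock: 12.15
tcp_pos: [0.4592, -0.1534, 0.3389]
eef_rot: [0.968, -0.251, -0.003, -0.0]
force: [0.3, -0.4, 0.7]
grip_width: 0.0852
grip_force: 0.0
```

Request:
carry_out(dp=[[0, 0, 0], [0, 0, 0], [0, 0, 0], [0, -1, 0], [0, -2, 0], [0, -3, 0], [0, -4, 0], [0, -5, 0], [0, -6, 0], [0, -6, 0]], yaw=[0, 0, 0, 0.14, 0.28, 0.42, 0.56, 0.7, 0.84, 0.98], claw=30)

```text
clock: 13.15
tcp_pos: [0.4609, -0.1617, 0.3438]
eef_rot: [0.972, 0.237, 0.001, 0.003]
force: [-6.4, -14.5, 13.1]
grip_width: 0.0482
grip_force: 22.8
```

Request:
carry_out(dp=[[0, 0, 0], [0, 0, 0], [0, 0, 0], [0, 0, 35], [15, -14, 70], [30, -27, 110], [30, -27, 138], [30, -27, 138], [30, -27, 138], [30, -27, 138]], yaw=[0, 0, 0, 0, 0, 0, 0, 0, 0, 0], claw=85)

```text
clock: 14.15
tcp_pos: [0.4899, -0.1865, 0.4783]
eef_rot: [0.972, 0.234, -0.001, -0.001]
force: [0.2, -0.2, 0.5]
grip_width: 0.0847
grip_force: 0.0
```

```bash
python3 v.py 6
```

```text
14.15 [ 0.4899 -0.1865  0.4783] [-0.37  0.13  1.76  0.    1.26  0.73]
(np.uint64(253), [(np.float64(0.8092105263157895), -80, np.float64(0.0025), np.float64(-0.0025)), (np.float64(0.7861842105263158), -84, np.float64(0.0025), np.float64(-0.0025)), (np.float64(0.7850467289719626), -72, np.float64(0.0025), np.float64(-0.0025)), (np.float64(0.7827476038338658), -72, np.float64(0.0025), np.float64(-0.005))])
canister_mark [([206.0, 250.0], 0.69), ([258.0, 163.0], 0.57)]
canister_top [([240.0, 285.0], 0.8), ([213.0, 217.0], 0.76), ([245.0, 119.0], 0.5)]
```

```bash
python3 - <<'E'
from h import *
import pickle
from ridge import *
o=[]
for k in (2,5,6):
    c=pickle.load(open(f"c{k}.pkl","rb"))["wrist"]
    o.append(cv2.resize(c["pixels"][90:270,160:292,::-1],(265,360),interpolation=cv2.INTER_CUBIC))
cv2.imwrite("pics/cmp.png",np.hstack(o))
E
```

```text
(no output)
```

View pics/cmp.png

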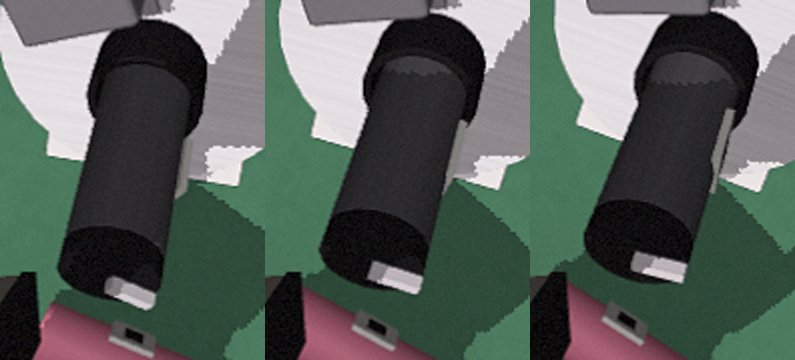

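Comparison: left to right the ridge moves from lower right to right and the plate at right becomes more visible. The canister is turning the right way, but only about 10–14° per stroke because the pads slip. I'll try again, unloading the cup by lifting the lean slightly during the stroke.

Request:
carry_out(dp=[[-12, 17, 0], [-25, 35, 0], [-25, 35, 0], [-25, 35, -20], [-25, 35, -45], [-25, 35, -70], [-25, 35, -95], [-25, 35, -120], [-25, 35, -146], [-25, 35, -146]], yaw=[-0.14, -0.28, -0.42, -0.56, -0.7, -0.84, -0.87, -0.87, -0.87, -0.87], claw=70, newtons=20)

```text
clock: 15.3
tcp_pos: [0.4639, -0.1513, 0.3304]
eef_rot: [0.98, -0.197, -0.003, -0.0]
force: [-0.0, 0.1, 0.1]
grip_width: 0.0704
grip_force: 0.0
```

Request:
carry_out(dp=[[0, 0, 0], [0, 0, 0], [3, 0, 2], [6, 0, 4], [6, -2, 4], [6, -4, 4], [6, -6, 4], [6, -8, 4], [6, -10, 4], [6, -10, 4]], yaw=[0, 0, 0, 0.14, 0.28, 0.42, 0.56, 0.7, 0.84, 0.84], claw=30)

```text
clock: 16.3
tcp_pos: [0.4724, -0.1637, 0.3401]
eef_rot: [0.975, 0.222, 0.002, 0.003]
force: [-3.2, -8.2, 7.4]
grip_width: 0.0475
grip_force: 20.2
```

Request:
carry_out(dp=[[-3, 0, -2], [-6, 0, -4], [-6, 0, -4], [-6, 0, 35], [5, -10, 70], [19, -25, 110], [19, -25, 142], [19, -25, 142], [19, -25, 142], [19, -25, 142]], yaw=[0, 0, 0, 0, 0, 0, 0, 0, 0, 0], claw=80)

```text
clock: 17.3
tcp_pos: [0.4899, -0.1865, 0.4784]
eef_rot: [0.976, 0.22, -0.001, -0.001]
force: [-0.4, -0.3, -0.6]
grip_width: 0.0798
grip_force: 0.0
```

```bash
python3 v.py 7
```

```text
17.3 [ 0.4899 -0.1865  0.4784] [-0.37  0.13  1.76  0.    1.26  0.76]
(np.uint64(231), [(np.float64(0.7903780068728522), -44, np.float64(0.0), np.float64(-0.005)), (np.float64(0.7649006622516556), -48, np.float64(0.0), np.float64(-0.005)), (np.float64(0.7627118644067796), -40, np.float64(0.0), np.float64(-0.005)), (np.float64(0.7406143344709898), -36, np.float64(-0.0025), np.float64(-0.005))])
canister_mark [([212.0, 250.0], 0.95), ([257.0, 159.0], 0.56), ([410.0, 214.0], 0.5)]
canister_top [([243.0, 286.0], 0.91), ([213.0, 220.0], 0.72), ([240.0, 120.0], 0.34)]
```

That stroke gained about 34°. Two more like it.

Request:
carry_out(dp=[[-12, 17, 0], [-25, 35, 0], [-25, 35, 0], [-25, 35, -20], [-25, 35, -45], [-25, 35, -70], [-25, 35, -95], [-25, 35, -120], [-25, 35, -146], [-25, 35, -146]], yaw=[-0.14, -0.28, -0.42, -0.56, -0.7, -0.84, -0.84, -0.84, -0.84, -0.84], claw=70, newtons=20)

```text
clock: 18.45
tcp_pos: [0.4639, -0.1513, 0.3304]
eef_rot: [0.98, -0.197, -0.003, -0.0]
force: [0.2, -0.5, -0.2]
grip_width: 0.07
grip_force: 0.0
```

Request:
carry_out(dp=[[0, 0, 0], [0, 0, 0], [3, 0, 2], [6, 0, 4], [6, -2, 4], [6, -4, 4], [6, -6, 4], [6, -8, 4], [6, -10, 4], [6, -10, 4]], yaw=[0, 0, 0, 0.14, 0.28, 0.42, 0.56, 0.7, 0.84, 0.84], claw=30)

```text
clock: 19.45
tcp_pos: [0.4727, -0.1637, 0.3401]
eef_rot: [0.975, 0.222, 0.002, 0.003]
force: [-1.5, -8.6, 8.6]
grip_width: 0.0479
grip_force: 20.2
```

Request:
carry_out(dp=[[-3, 0, -2], [-6, 0, -4], [-6, 0, -4], [-6, 0, 35], [5, -10, 70], [19, -25, 110], [19, -25, 142], [19, -25, 142], [19, -25, 142], [19, -25, 142]], yaw=[0, 0, 0, 0, 0, 0, 0, 0, 0, 0], claw=80)

```text
clock: 20.45
tcp_pos: [0.4899, -0.1865, 0.4783]
eef_rot: [0.976, 0.22, -0.001, -0.001]
force: [-0.4, 0.2, 0.0]
grip_width: 0.08
grip_force: 0.0
```

```bash
python3 v.py 8
```

```text
20.45 [ 0.4899 -0.1865  0.4783] [-0.37  0.13  1.76  0.    1.26  0.76]
(np.uint64(123), [(np.float64(0.5458715596330275), -12, np.float64(0.0), np.float64(-0.0075)), (np.float64(0.5342465753424658), -12, np.float64(-0.0025), np.float64(-0.0075)), (np.float64(0.5066666666666667), -8, np.float64(0.0), np.float64(-0.0075)), (np.float64(0.4954128440366973), -4, np.float64(0.0), np.float64(-0.01))])
canister_mark [([210.0, 251.0], 0.92), ([250.0, 150.0], 0.84)]
canister_top [([214.0, 220.0], 0.92), ([244.0, 291.0], 0.8)]
```

Request:
carry_out(dp=[[-12, 17, 0], [-25, 35, 0], [-25, 35, 0], [-25, 35, -20], [-25, 35, -45], [-25, 35, -70], [-25, 35, -95], [-25, 35, -120], [-25, 35, -146], [-25, 35, -146]], yaw=[-0.14, -0.28, -0.42, -0.56, -0.7, -0.84, -0.9, -0.9, -0.9, -0.9], claw=70, newtons=20)

```text
clock: 21.6
tcp_pos: [0.4639, -0.1513, 0.3303]
eef_rot: [0.974, -0.227, -0.003, -0.0]
force: [0.4, 0.8, -0.5]
grip_width: 0.0701
grip_force: 0.0
```

Request:
carry_out(dp=[[0, 0, 0], [0, 0, 0], [3, 0, 2], [6, 0, 4], [6, -2, 4], [6, -4, 4], [6, -6, 4], [6, -8, 4], [6, -10, 4], [6, -11, 4]], yaw=[0, 0, 0, 0.14, 0.28, 0.42, 0.56, 0.7, 0.84, 0.98], claw=30)

```text
clock: 22.6
tcp_pos: [0.4724, -0.1648, 0.34]
eef_rot: [0.965, 0.261, 0.001, 0.003]
force: [-4.7, -13.3, 10.3]
grip_width: 0.0485
grip_force: 22.2
```

Request:
carry_out(dp=[[-3, 0, -2], [-6, 0, -4], [-6, 0, -4], [-6, 0, 35], [5, -9, 70], [19, -24, 110], [19, -24, 142], [19, -24, 142], [19, -24, 142], [19, -24, 142]], yaw=[0, 0, 0, 0, 0, 0, 0, 0, 0, 0], claw=80)

```text
clock: 23.6
tcp_pos: [0.49, -0.1865, 0.4784]
eef_rot: [0.966, 0.258, -0.001, -0.001]
force: [-1.1, 0.6, -0.3]
grip_width: 0.08
grip_force: 0.0
```

```bash
python3 v.py 9
```

```text
23.6 [ 0.49   -0.1865  0.4784] [-0.37  0.13  1.76  0.    1.26  0.68]
(np.uint64(130), [(np.float64(0.7065217391304348), 4, np.float64(0.0), np.float64(-0.005)), (np.float64(0.6927710843373494), -172, np.float64(0.01), np.float64(-0.005)), (np.float64(0.6726190476190477), -176, np.float64(0.01), np.float64(-0.005)), (np.float64(0.671875), 12, np.float64(0.0), np.float64(-0.0075))])
canister_mark [([203.0, 247.0], 0.85), ([245.0, 145.0], 0.74)]
canister_top [([232.0, 285.0], 0.62), ([211.0, 217.0], 0.59)]
```

View pics/w_9.png

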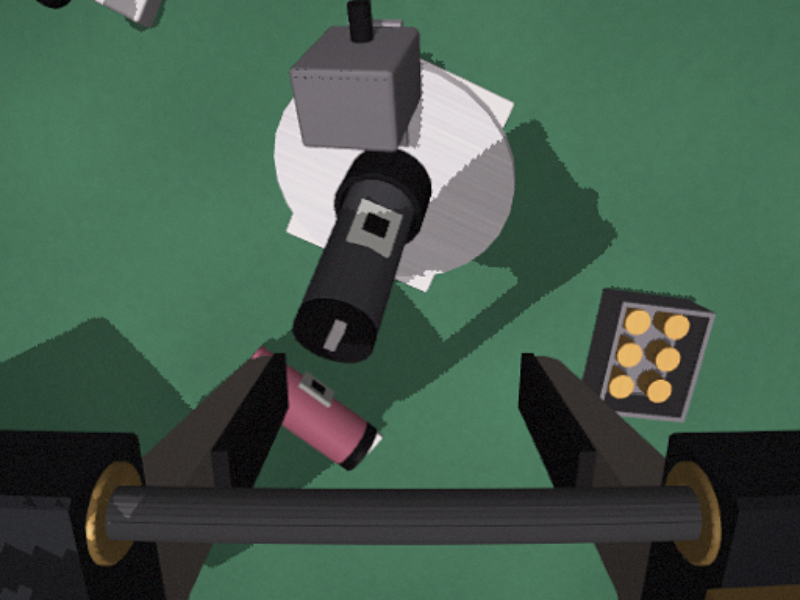

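The plate now shows at (375,225) and the ridge points uphill at (337,335), with the scanner front edge at (303,145)–(395,152). About 25° remain, so one more stroke.

Request:
carry_out(dp=[[-12, 17, 0], [-25, 35, 0], [-25, 35, 0], [-25, 35, -20], [-25, 35, -45], [-25, 35, -70], [-25, 35, -95], [-25, 35, -120], [-25, 35, -146], [-25, 35, -146]], yaw=[-0.14, -0.28, -0.42, -0.56, -0.7, -0.84, -0.92, -0.92, -0.92, -0.92], claw=70, newtons=20)

```text
clock: 24.75
tcp_pos: [0.4639, -0.1513, 0.3303]
eef_rot: [0.98, -0.197, -0.003, -0.0]
force: [-0.7, -0.4, 0.1]
grip_width: 0.0699
grip_force: 0.0
```

Request:
carry_out(dp=[[0, 0, 0], [0, 0, 0], [3, 0, 2], [6, 0, 4], [6, -2, 4], [6, -4, 4], [6, -6, 4], [6, -8, 4], [6, -10, 4], [6, -10, 4]], yaw=[0, 0, 0, 0.14, 0.28, 0.42, 0.56, 0.7, 0.84, 0.84], claw=30)

```text
clock: 25.75
tcp_pos: [0.4726, -0.1637, 0.3401]
eef_rot: [0.975, 0.222, 0.002, 0.003]
force: [-3.2, -9.2, 8.6]
grip_width: 0.0474
grip_force: 20.3
```

Request:
carry_out(dp=[[-3, 0, -2], [-6, 0, -4], [-6, 0, -4], [-6, 0, 35], [5, -10, 70], [19, -25, 110], [19, -25, 142], [19, -25, 142], [19, -25, 142], [19, -25, 142]], yaw=[0, 0, 0, 0, 0, 0, 0, 0, 0, 0], claw=80)

```text
clock: 26.75
tcp_pos: [0.4899, -0.1865, 0.4783]
eef_rot: [0.976, 0.22, -0.001, -0.001]
force: [0.2, -0.8, -0.0]
grip_width: 0.0801
grip_force: 0.0
```

```bash
python3 v.py 10
```

```text
26.75 [ 0.4899 -0.1865  0.4783] [-0.37  0.13  1.76  0.    1.26  0.76]
(np.uint64(117), [(np.float64(0.5679611650485437), -156, np.float64(0.01), np.float64(0.005)), (np.float64(0.5566502463054187), -160, np.float64(0.01), np.float64(0.005)), (np.float64(0.5333333333333333), -152, np.float64(0.01), np.float64(0.0075)), (np.float64(0.527027027027027), -152, np.float64(0.01), np.float64(0.005))])
canister_mark [([228.0, 146.0], 0.89)]
canister_top [([243.0, 287.0], 0.96), ([214.0, 222.0], 0.91)]
```

View pics/w_10.png

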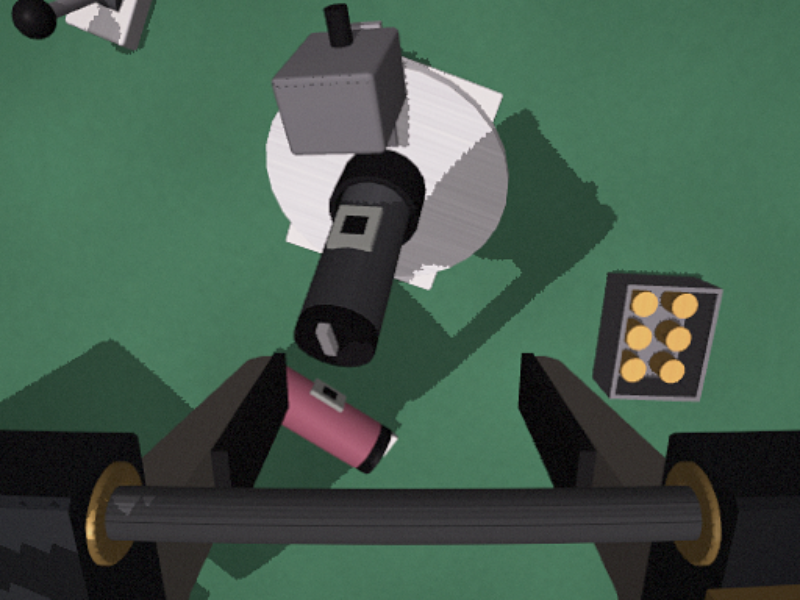

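The plate centre is now at (355,227), ridge tip at (320,325), and the scanner front edge at (290,153)–(385,153). I'll refit the angles.

```bash
cat > fit2.py <<'E'
from h import *
import pickle
from scipy.optimize import least_squares
from ridge import frame
k=1/1.5625;L=np.radians(32)
c2=pickle.load(open("c2.pkl","rb"))["wrist"];c=pickle.load(open("c10.pkl","rb"))["wrist"]
Sx=[(.065,.026),(.065,-.026),(.107,.026),(.107,-.026)]
S2=[(270,178),(360,160),(242,107),(330,88)];S10=[(290,153),(385,153),(275,83),(378,76)]
Pl=[(.013,.078),(-.013,.078),(.013,.046),(-.013,.046)];PU=[(330,247),(374,251),(340,205),(383,207)]
def res(p):
    R=frame(p[3]);R2=frame(p[6],p[7]);o=p[:3]
    f=lambda R,o,ang,r,t,z:o+R@[r*np.cos(ang)-t*np.sin(ang),r*np.sin(ang)+t*np.cos(ang),z]
    S=np.array([f(R,o,p[4],x,y,.072) for x,y in Sx]);P=np.array([f(R2,o,p[5],.0245,t,z) for t,z in Pl])
    ex=np.array([f(R2,o,p[5],0,0,.130),f(R2,o,p[5],.0215,0,.136)])
    e=[proj(c2,S)-np.array(S2)*k,proj(c,S)-np.array(S10)*k,proj(c,P)-np.array(PU)*k,proj(c,ex)-np.array([(214,222),(319*k,324*k)])]
    return np.r_[np.concatenate(e).ravel(),(p[3]-np.pi)*10,(p[7]-L)*20]
r=least_squares(res,[.534,-.153,.081,3.2,.5,.5,3.2,.6],loss="soft_l1")
p=r.x;print(r.cost,p[:3].round(4),np.degrees(p[3:]).round(1));print(r.fun[:-2].reshape(-1,2).round(1).tolist())
R=frame(p[3]);R2=frame(p[6],p[7]);xs=R@[np.cos(p[4]),np.sin(p[4]),0];xc=R2@[np.cos(p[5]),np.sin(p[5]),0]
print("x scan",xs.round(3),"x can",xc.round(3),"angle",np.degrees(np.arccos(xs@xc)))
J=r.jac;print("sd",np.degrees(np.sqrt(np.diag(np.linalg.inv(J.T@J))))[3:].round(1))
E
python3 fit2.py
```

```text
27.20784636047958 [ 0.5332 -0.1518  0.0702] [181.8  28.5  30.5 187.3  41.9]
[[1.3, -0.9], [-0.2, 1.3], [-2.2, 0.1], [2.1, -0.7], [2.4, 0.9], [0.1, 1.6], [-0.7, -2.7], [-2.5, 0.1], [-0.8, -1.8], [-2.4, -2.1], [2.1, 0.8], [-0.1, 1.2], [-0.2, -3.2], [1.9, 4.3]]
x scan [0.746 0.467 0.475] x can [0.646 0.44  0.624] angle 10.434241838370898
sd [3.1 1.  3.1 1.9 2. ]
```

```bash
python3 - <<'E'
import pickle,numpy as np,cv2
c=pickle.load(open("c10.pkl","rb"))["wrist"];im=c["pixels"].astype(int)
neut=(im.max(2)-im.min(2)<22)
for r in (165,170,175,180,185,190,195): 
    row=im[r,180:280]; g=(row[:,1]-(row[:,0]+row[:,2])/2).round().astype(int)
    d=np.where((g<14)&(row.max(1)<95))[0]+180
    print(r,d.min(),d[np.where(np.diff(d)>3)[0]].tolist(),d.max())
m=((im.min(2)>75)&neut).astype(np.uint8)
def blob(x0,x1,y0,y1):
    z=np.zeros_like(m);z[y0:y1,x0:x1]=m[y0:y1,x0:x1];n,l,s,ct=cv2.connectedComponentsWithStats(z)
    i=1+np.argmax(s[1:,4]);q=np.argwhere(l==i)[:,::-1].astype(np.float32)
    print(s[i],ct[i].round(1),cv2.boxPoints(cv2.minAreaRect(q)).round(1).tolist())
blob(205,250,125,165);blob(192,240,198,236)
for y in range(202,232): print(y,' '.join('%3d'%v for v in im[y,196:224].mean(1)))
E
```

```text
165 205 [] 254
170 203 [] 253
175 202 [] 251
180 200 [251] 258
185 198 [] 249
190 196 [] 248
195 194 [] 247
[205 125  40  37 855] [222.  144.4] [[205.0, 125.0], [244.0, 125.0], [244.0, 161.0], [205.0, 161.0]]
[202 207  14  21 197] [208.6 216.7] [[200.0, 208.10000610351562], [209.10000610351562, 204.6999969482422], [217.10000610351562, 225.8000030517578], [208.0, 229.3000030517578]]
202   9  13  11  14  17  16  11  10  15  19  15  15  10  26   6  16   5   8  10  14  11  11  11  21  17  15  11  15
203  14  11   5  21  13  12  19  16  18  11   9  15  12  16  13  16  17  10  12   9  19  15   8  10  14   3  15  10
204   8   6  15  13  11  12   0   3   1  13   9  10  11  11  16  13   6  14  11  13  14  15  19  15  17  15  13  15
205   8  14  12  13   7  12  18  15   6  18   4   5  11   8  10  15  10   1  19  14  18  14  17  18   1  12  22  14
206  14  12  15   5  12  18  15  27  51  60  52  47  38  40  27  18   0  17  10  17  10   3  17  14  17  14   7  14
207  14  18  13  12  16  12   1  82 124 129 130 132 113 107  91  51  11  20  15  19  14  12  13   7  12  11  18  12
208   8  12  19  17
[... 2064 characters left out ...]
  24
226  31  14   4  10  18  14   6  13  11  10   5  51 105 122 125 124 126 130 110  58  18  23  24  24  24  18  22  25
227  49  32  22  17  16   9  15  16  14  16   7  11  28  54  80  92  93 114 106  58  20  20  22  22  22  25  26  29
228  58  55  43  34  22  17   3  16  17  14  11  16   9   0  19   6  10  15  12  24  21  23  29  17  25  21  30  25
229  56  54  56  58  53  34  23   3  14  14  16  14   4   6  13  12  18  21  21  20  25  27  29  29  18  22  22  21
230  54  56  55  59  56  58  50  35  21  13   9  11   2  20  13   9  14  15  24  22  24  20  23  21  20  28  29  25
231  58  59  53  57  57  61  58  62  50  38  18  26  13  12  12  16   7  10   1  15  22  23  23  26  24  23  24  19
```

```bash
cat > fit3.py <<'E'
from h import *
import pickle
from scipy.optimize import least_squares
from ridge import frame
from fit2 import c,c2,Sx,S2,S10,Pl,PU,k,L
T=np.array(c["pose"])[:3,3]
f=lambda R,o,ang,r,t,z:o+R@[r*np.cos(ang)-t*np.sin(ang),r*np.sin(ang)+t*np.cos(ang),z]
def ld(A,B,q): # signed dist of pixel q to line AB
    d=(B-A)/np.linalg.norm(B-A);v=np.array(q)-A;return d[0]*v[1]-d[1]*v[0]
def rc(p,w):
    R=frame(p[3],p[4]);o=p[:3];a=R[:,2];th=p[5]
    e=[]
    for sg,q in((1,[(204.5,165),(199.5,180),(193.5,195)]),(-1,[(254.5,165),(247.5,195)])):
        pts=[]
        for s in(.075,.120):
            m=o+a*s;n=np.cross(a,T-m);D=np.linalg.norm(n);n/=D
            pts.append(m+sg*.023*n if (proj(c,m+.023*n)[0,0]<proj(c,m)[0,0])==(sg>0) else m-sg*.023*n)
        A,B=proj(c,np.array(pts));e+=[ld(A,B,x) for x in q]
    for t,q in((.003,[(202.2,214),(207.3,226)]),(-.003,[(208.5,213),(214.2,226)])):
        A,B=proj(c,np.array([f(R,o,th,0,t,.136),f(R,o,th,.023,t,.136)]));e+=[2*ld(A,B,x) for x in q]
    e+=list((proj(c,np.array([f(R,o,th,.0245,t,z) for t,z in Pl]))-np.array(PU)*k).ravel()*.7)
    e+=[proj(c,f(R,o,th,0,0,.136))[0,1]-226.5]
    return np.r_[e,(p[4]-w)*60]
def rs(p):
    S=np.array([f(frame(p[3]),p[:3],p[4],x,y,.072) for x,y in Sx])
    return np.r_[np.concatenate([proj(c2,S)-np.array(S2)*k,proj(c,S)-np.array(S10)*k]).ravel()]
s=least_squares(rs,[.534,-.153,.081,3.2,.5],loss="soft_l1").x
print("scan",s[:3].round(4),np.degrees(s[3:]).round(1));xs=frame(s[3])@[np.cos(s[4]),np.sin(s[4]),0]
for w in(32,35,38):
    r=least_squares(rc,[.53,-.153,.08,3.2,.6,.5],args=(np.radians(w),),loss="soft_l1");p=r.x
    R=frame(p[3],p[4]);xc=R@[np.cos(p[5]),np.sin(p[5]),0]
    Q=frame(s[3]);v=Q.T@xc
    print(w,r.cost.round(1),p[:3].round(4),np.degrees(p[3:]).round(1),"tot",np.degrees(np.arccos(xs@xc)).round(1),"yaw err",(np.degrees(np.arctan2(v[1],v[0])-s[4])).round(1))
    print(r.fun.round(1).tolist())
E
python3 fit3.py | grep -v "^\[\[\|^x\|^sd"
```

```text
27.20784636047958 [ 0.5332 -0.1518  0.0702] [181.8  28.5  30.5 187.3  41.9]
scan [ 0.5321 -0.1381  0.0605] [195.9  30.1]
32 99.3 [ 0.5273 -0.1589  0.0898] [182.6  32.3  33.6] tot 7.9 yaw err 7.5
[3.1, 1.2, 0.1, -42.0, -48.6, 0.3, -0.0, -0.4, 0.1, -1.2, -1.1, -1.1, -3.3, 1.7, 2.6, 1.0, 1.1, 0.2, 0.3]
35 98.4 [ 0.5297 -0.1566  0.0861] [184.3  35.2  32.1] tot 5.6 yaw err 5.6
[2.5, 1.0, 0.4, -43.2, -49.0, 0.1, -0.2, -0.2, 0.3, -1.1, -1.3, -1.1, -2.7, 1.6, 1.6, 0.8, 0.8, 0.2, 0.2]
38 97.9 [ 0.5318 -0.1544  0.0826] [185.7  38.1  30.7] tot 5.4 yaw err 3.8
[2.0, 0.9, 0.7, -44.2, -49.2, -0.1, -0.3, -0.1, 0.6, -0.9, -1.3, -1.2, -2.0, 1.5, 0.9, 0.7, 0.7, 0.3, 0.1]
```

The scanner's front and back edges and the plate's top and bottom edges in the image follow one consistent perspective trend (slopes −4°, 0°, 2.7°, 5° going down the rows). So plate and block are parallel to within a few degrees, and the fit gives 2–8° total. That is good, so on to the lever.

Request:
carry_out(dp=[[0, 40, 0], [0, 80, 0], [-10, 125, 0], [-20, 170, 0], [-20, 215, 0], [-20, 250, -20], [-20, 277, -50], [-20, 277, -80], [-20, 277, -80], [-20, 277, -80]], yaw=[0, -0.1, -0.2, -0.3, -0.35, -0.35, -0.35, -0.35, -0.35, -0.35], claw=0)

```text
clock: 27.9
tcp_pos: [0.4703, 0.09, 0.3996]
eef_rot: [0.999, 0.046, -0.001, 0.0]
force: [0.1, -0.5, -0.9]
grip_width: 0.002
grip_force: 0.0
```

```bash
cat > lev.py <<'E'
from h import *
st=manip.get_state();print(st["clock"],st["tcp_pos"].round(4),st["q"].round(2),st["grip_width"])
for n in ["wrist","top","scene"]:
    c=manip.read_camera(n)
    for t,z in [("start_lever_tip",.092),("start_lever_base",0.0)]:
        for r in manip.pinpoint(t,n)[:2]:
            o,d=ray(c,r["point"]);print(n,t,np.round(r["point"]),round(r["p"],2),(o+d*(z-o[2])/d[2]).round(4))
    if n=="wrist": cv2.imwrite("pics/lev.png",c["pixels"][:,:,::-1]);W=c
im=W["pixels"].astype(int);m=((im.min(2)>120)&(im.max(2)-im.min(2)<35)).astype(np.uint8)
n_,l,s,ct=cv2.connectedComponentsWithStats(m)
for i in np.argsort(-s[1:,4])[:3]+1:
    q=np.argwhere(l==i)[:,::-1].astype(np.float32);b=cv2.boxPoints(cv2.minAreaRect(q))
    print(s[i],[(lambda o,d:(o+d*(.025-o[2])/d[2])[:2].round(3).tolist())(*ray(W,x)) for x in b])
E
python3 lev.py
```

```text
27.9 [0.4703 0.09   0.3996] [ 0.19  0.13  1.94 -0.    1.07  1.66] 0.0019902246324055603
wrist start_lever_tip [250. 109.] 0.79 [0.5376 0.1024 0.092 ]
wrist start_lever_base [254.  66.] 0.73 [0.5786 0.1037 0.    ]
scene start_lever_tip [292. 230.] 0.65 [0.5434 0.0964 0.092 ]
scene start_lever_base [288. 262.] 0.56 [0.5756 0.1045 0.    ]
[  418    42    94   162 11293] [[0.455, -0.087], [0.617, -0.057], [0.628, -0.154], [0.462, -0.196]]
[ 229   29   54   76 2543] [[0.54, 0.127], [0.609, 0.129], [0.611, 0.08], [0.542, 0.076]]
[465 297  24   8  84] [[0.339, -0.175], [0.343, -0.174], [0.339, -0.206], [0.334, -0.207]]
```

Request:
carry_out(dp=[[10, 6, -30], [20, 12, -65], [20, 12, -105], [20, 12, -135], [20, 12, -145], [35, 12, -145], [52, 12, -145], [70, 12, -145], [86, 12, -145], [100, 12, -145]], yaw=[0, 0, 0, 0, 0, 0, 0, 0, 0, 0])

```text
clock: 29.35
tcp_pos: [0.5715, 0.1021, 0.2559]
eef_rot: [0.999, 0.046, 0.0, -0.0]
force: [-2.8, 0.9, -1.2]
grip_width: 0.0006
grip_force: 1.0
```

Request:
carry_out(dp=[[3, 0, 0], [6, 0, 0], [9, 0, 0], [11, 0, 0], [13, 0, 0], [14, 0, 0], [15, 0, 0], [16, 0, 0], [16, 0, 0], [16, 0, 0]], yaw=[0, 0, 0, 0, 0, 0, 0, 0, 0, 0])

```text
clock: 30.35
tcp_pos: [0.5844, 0.1021, 0.2541]
eef_rot: [0.999, 0.046, -0.003, 0.0]
force: [-9.7, -0.4, 4.0]
grip_width: 0.0004
grip_force: 5.7
```

Request:
carry_out(dp=[[1, 0, 0], [2, 0, 0], [3, 0, 0], [4, 0, 0], [5, 0, 0], [5, 0, 0], [5, 0, 0], [5, 0, 0], [5, 0, 0], [5, 0, 0]], yaw=[0, 0, 0, 0, 0, 0, 0, 0, 0, 0])

```text
clock: 31.35
tcp_pos: [0.5868, 0.1021, 0.2536]
eef_rot: [0.999, 0.046, -0.007, 0.0]
force: [-23.0, 2.0, 16.2]
grip_width: 0.0005
grip_force: 13.9
```

Firm stop reached (23 N). Backing off and checking.

Request:
carry_out(dp=[[-15, 0, 0], [-35, 0, 0], [-60, 0, 0], [-90, 0, 20], [-110, -10, 60], [-121, -12, 105], [-121, -12, 145], [-121, -12, 145], [-121, -12, 145], [-121, -12, 145]], yaw=[0, 0, 0, 0, 0, 0, 0, 0, 0, 0])

```text
clock: 32.35
tcp_pos: [0.4701, 0.0901, 0.3987]
eef_rot: [0.999, 0.046, -0.001, 0.0]
force: [-0.2, -0.3, 0.2]
grip_width: 0.0006
grip_force: 0.0
```

```bash
python3 lev.py; python3 - <<'E'
from h import *
for n in ["top","scene","wrist"]:
    c=manip.read_camera(n)
    for t in ["canister_mark","canister_top","scanner_window"]: print(n,t,[(np.round(r["point"]).tolist(),round(r["p"],2)) for r in manip.pinpoint(t,n)][:4])
E
```

```text
32.35 [0.4701 0.0901 0.3987] [ 0.19  0.13  1.94 -0.    1.07  1.66] 0.0006014536524744757
wrist start_lever_tip [255.   6.] 0.92 [0.6148 0.1056 0.092 ]
wrist start_lever_base [253.  69.] 0.58 [0.5758 0.1052 0.    ]
top start_lever_tip [287. 184.] 0.53 [ 0.5567 -0.125   0.092 ]
top start_lever_base [144. 172.] 0.43 [ 0.6195  0.3629 -0.    ]
scene start_lever_tip [286. 252.] 0.68 [0.6126 0.1055 0.092 ]
scene start_lever_base [288. 263.] 0.75 [0.578  0.1075 0.    ]
[  418    42    94   163 11252] [[0.455, -0.087], [0.617, -0.057], [0.628, -0.153], [0.462, -0.196]]
[ 229   29   54   76 2644] [[0.54, 0.128], [0.609, 0.129], [0.611, 0.079], [0.542, 0.076]]
[465 297  25   8  82] [[0.339, -0.174], [0.343, -0.174], [0.338, -0.207], [0.334, -0.207]]
top canister_mark [([270.0, 142.0], 0.77), ([303.0, 247.0], 0.67), ([296.0, 199.0], 0.65)]
top canister_top [([304.0, 217.0], 0.85), ([254.0, 127.0], 0.79), ([322.0, 257.0], 0.62)]
top scanner_window [([286.0, 180.0], 0.83), ([298.0, 196.0], 0.6)]
scene canister_mark [([228.0, 175.0], 0.84), ([200.0, 278.0], 0.61), ([212.0, 178.0], 0.56)]
scene canister_top [([214.0, 161.0], 0.84), ([212.0, 303.0], 0.79), ([216.0, 151.0], 0.65)]
scene scanner_window [([214.0, 189.0], 0.95)]
wrist canister_mark [([472.0, 296.0], 0.71)]
wrist canister_top [([509.0, 317.0], 0.9)]
wrist scanner_window []
```

```bash
python3 -c "
from workcell import manip
print(manip.finish_job())"
```

```text
the job is handed in; nothing more can be done
None
```

I turned the canister in its cup until its plate faced the scanner (estimated 2–10° off, within the 14° allowed), let it go, pushed the start lever to its far stop and handed the job in at about 33 s; the judge gave no verdict back.

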